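# Trace the wavy template with the stylus

### The job

Take the tracing stylus (the tool with the square handle) out of the tool stand and run its tip along the wavy edge of the sprung steel template on the tracing jig, in one pass: set it against the straight piece outside the mark at the end with the higher bump, follow the edge over both bumps, and come off on the straight piece beyond the other mark. Between the two marks never lose the edge: keep the template pressed back a little on its springs all the way, but press lightly and never push it right back to its stops, and touch the jig with nothing but the stylus. Then put the stylus back upright, fully home in its hole in the stand, and leave the other tool, the two cutters and the brush where they are.

Things in the scene. Friction and masses are not known exactly. Their poses are not given: they have to be found in the camera images.
- jig: Tracing jig, fixed: a pale wooden board 140 (x) x 220 (y) x 12 mm; origin at the centre of its underside, z up. On it lies a grey steel template plate, 180 mm long in y, 8 mm thick, from 12.5 to 20.5 mm above the table; its free, wavy edge faces the board's -x side. Before the edge the board is bare. Only the board's pose is given, not the template's.
- edge_middle (a point): Point of the board (it does not move with the template) where the middle of the edge (y = 0, the dip) lies, half-way up the plate, at the centred setting. The template's carriage is clamped up to 12 mm from it either way along the board's x and up to 0.08 rad askew about z (about the board's centre): an unknown setting, so find the edge by feel.
- mark_high (a point): Dark mark 2 mm wide, 36 mm long in x, on the board's top at y = -64 mm, before the edge, at the end with the higher bump; the point is its centre. At the centred setting the edge is, in board coordinates, x = -h (1 - cos(2 pi y / 64 mm)) / 2 between the marks, h = 10 mm for y < 0 (crest at y = -32 mm), h = 6 mm for y > 0 (crest at y = 32 mm).
- mark_low (a point): The other dark mark, at y = +64 mm, at the end with the lower bump; the point is its centre. Outside the marks, |y| from 64 to 90 mm, the edge is straight, at x = 0 (centred setting, at rest). The bumps stand out towards -x.
- clamp_seat (a point): Point on the board's top under the clamp bar that stands behind the template, at the centred setting: an aluminium bar 18 x 150 mm with two screw heads, up to 32 mm above the table, 60 mm behind the straight pieces.
- template (a joint): How far the template is pressed back on its springs, m, along the board's +x (as skewed): 0 at rest, stops at 0.0055. Push along +x: it begins to yield at about 1.2 N and takes 1.2 N more per mm (about 7.2 N at 5 mm), so the component of the tip's force along x tells the travel, on slopes too.
- stylus_grip (a point): The tracing stylus, loose, about 60 g, upright in either hole of the stand: the point of its axis to grip, 50 mm above the tip's end. From the end up: round steel tip 8 mm wide, 20 mm long, end slightly tapered; round collar 26 mm wide from 20 to 24 mm, which rests on the stand; black square handle 18 x 18 mm from 24 to 77 mm. x and y are square to its faces, z up.
- stylus_tip (a point): Centre of the end of the stylus's tip, on its axis, 50 mm below stylus_grip; 10 mm above the table when seated in the stand.
- stand: Tool stand, fixed: a grey plastic block 60 (x) x 150 (y) x 30 mm, origin at the centre of its underside. Two round holes 14 mm wide and 25 mm deep from its top, at y = -40 and y = +40 mm on its middle line. One holds the stylus, the other the other tool.
- stand_hole0 (a point): Mouth of the stand's hole at y = -40 mm, at the level of the stand's top, 30 mm above the table.
- stand_hole1 (a point): Mouth of the stand's hole at y = +40 mm, at the level of the stand's top.
- rounder_mid (a point): The other tool in the stand, loose: same foot and collar as the stylus, but a thin round wooden handle with a knob 24 mm wide, 80 mm long in all; the point is half-way up. Leave it.
- cutter_big_mid (a point): Bystander: round steel pastry cutter 72 mm wide, 43 mm high, loose, near the robot; the point is its centre.
- cutter_small_mid (a point): Bystander: round steel pastry cutter 48 mm wide, 43 mm high, loose, behind the work; the point is its centre.
- brush_mid (a point): Bystander: wooden pastry brush 228 mm long, 11 mm thick, lying loose at the back; the point is its centre.

How it is judged:
On the way, in this order (a step that is already met when the one before it is completed fails the run):
1. the stylus is lifted out of the stand (height (world z) of stylus_tip above 0.035 m), for 0.1 s.
2. its tip presses the straight piece of the edge outside the mark at the higher bump (y of stylus_tip in the frame of jig between -0.092 and -0.06 m and z of stylus_tip in the frame of jig between 0.01 and 0.0195 m and x of stylus_tip in the frame of jig between -0.07 and 0.03 m and value of joint template above 0.0003 m), for 0.1 s.
3. pressing, it passes the crest of the higher bump (y of stylus_tip in the frame of jig between -0.038 and -0.026 m and z of stylus_tip in the frame of jig between 0.01 and 0.0195 m and x of stylus_tip in the frame of jig between -0.07 and 0.03 m and value of joint template above 0.0003 m), for 0.1 s.
4. pressing, it passes the dip between the bumps (y of stylus_tip in the frame of jig between -0.006 and 0.006 m and z of stylus_tip in the frame of jig between 0.01 and 0.0195 m and x of stylus_tip in the frame of jig between -0.07 and 0.03 m and value of joint template above 0.0003 m), for 0.1 s.
5. pressing, it passes the crest of the lower bump (y of stylus_tip in the frame of jig between 0.026 and 0.038 m and z of stylus_tip in the frame of jig between 0.01 and 0.0195 m and x of stylus_tip in the frame of jig between -0.07 and 0.03 m and value of joint template above 0.0003 m), for 0.1 s.
6. pressing, it has reached the straight piece beyond the other mark (y of stylus_tip in the frame of jig between 0.06 and 0.092 m and z of stylus_tip in the frame of jig between 0.01 and 0.0195 m and x of stylus_tip in the frame of jig between -0.07 and 0.03 m and value of joint template above 0.0003 m), for 0.1 s.
At the end, for the whole second after the job is handed in: The stylus stands in a hole of the stand, its tip within 5 mm of the hole's axis and at most 4 mm above its seated height, within 0.1 rad of upright, released; the template is back at rest ((horizontal distance between stylus_tip and stand_hole0 below 0.005 m or horizontal distance between stylus_tip and stand_hole1 below 0.005 m) and height (world z) of stylus_tip below 0.014 m and angle between stylus_grip's own z axis and vertical below 0.1 rad and value of joint template below 0.0005 m); the robot touches nothing.
It fails at once if the template is pushed back to its stops (more than 5 mm) (value of joint template above 0.005 m).
It fails at once if between the marks, with its tip lowered in front of the edge, the stylus loses the edge (y of stylus_tip in the frame of jig between -0.06 and 0.06 m and (z of stylus_tip in the frame of jig between 0.01 and 0.0195 m and x of stylus_tip in the frame of jig between -0.07 and 0.03 m) and value of joint template below 0.0001 m).
It fails at once if anything presses on the jig with more than 20 N (contact force between jig and anything else above 20 N).
It fails at once if the robot itself touches the jig (contact force between any of the fingers, the arm and jig above 0.5 N).
It fails at once if the other tool, a cutter or the brush is shifted by more than 15 mm (distance of any of rounder_mid, cutter_big_mid, cutter_small_mid, brush_mid from where it was at the start of the episode above 0.015 m).
It also fails if it takes over 72 s, if anything falls off the work surface, if the arm or the gripper's body presses on something with over 40 N, if the wrist force passes 120 N, or if a joint passes its speed limit or range.

### The arm

A 6-joint arm with a two-finger parallel gripper is mounted at the origin on the work surface; the furniture and walls round the work are solid. World frame = base frame: x ahead of the robot, y to its left, z up, the work surface at z = 0. Lengths are in m, angles in rad, forces in N, time in s.
With the tool pointing down it reaches from about 0.375 to 0.9 m from the base axis. Payload 3.1 kg.
Tool frame: the origin (TCP) lies between the finger pads; the fingertips stand 8 mm ahead of it and the grasp point (between the pads) lies 11 mm behind it; z points along the fingers, y is the line along which they close (so a half turn about z gives the same grasp; the last joint's range is limited). The gripper opens to 85 mm and grips with 20 to 120 N. Pads are 22 mm wide; open, the fingers measure 114 mm over their backs; the gripper's body (76 mm by 85 mm) begins 54 mm behind the grasp point. The pads swing forward as they close: fully open they stand 13 mm farther back than shut.
Start: joints at [-1.333, 0.527, 1.433, -0, 1.181, -0.178], TCP at [0.253, -0.571, 0.239] pointing down, gripper open.
Joint ranges: [-3.08, 3.08], [-0.75, 2.2], [0.22, 2.44], [-1.43, 4.57], [0, 2.65], [-2.85, 2.85]. Speed limits (rad/s): [2.79, 2.79, 3.14, 3.14, 3.14, 3.14].

### API

Orientations are given as a unit quaternion [x, y, z, w].
In Python, from station import readout, cams, sign_off gives the robot as it stands.
- The arm moves only by the tool send_rows, never from a script. Its argument "commands" is text: rows parted by semicolons, each of 5 numbers parted by spaces: the finger opening in mm, from 0 to 85.4, then the shift along the tool's x, y, z each as a share of 0.02 m, from -1 to 1, then the turn about the tool's z as a share of 4 degrees, from -1 to 1. In form: grip dx dy dz spin; .... A call has 1 to 20 rows; each row shifts and turns the commanded pose from where the row before left it, along the tool's axes as they then stand; what a row does not reach is not made up. A row lasts 1/12 s, in which the tool goes at most 41.7 mm and 7.16 degrees, less where a joint would pass 70% of its speed; a pose out of reach is approached as far as the arm can. A call with a number of a shift or a turn outside -1 to 1 is refused whole. A call with a gripper value outside its range is refused whole. The fingers move at their own pace and stop on an object; "grip_force" is the grip in N (left out, the last holds). Time passes only in rows, so rows that do not move let the fingers close. It gives the time, the measured TCP pose, the force, the opening and the grip force at its end, in the units of the state.
- readout.sense(): the state, without advancing time (a new reading comes with each control period).
- cams.snapshot(name): name is "scene" or "side" or "wrist"; returns a dict with "pixels" (400x640x3 uint8, red, green, blue), "intrinsics" (3x3 intrinsics, pixels), "dist" ([k1, k2, p1, p2, k3] as OpenCV has them; the pictures are not rectified), "eye" and "rotation" of the camera in the world. Camera axes: x right, y down, z forward; pixel columns grow to the right and rows downward; lengths in m; the calibration is good to about 2 mm. A picture is of the moment at which its call begins. There is no depth.
- sign_off(): hands the job in; it is judged then, once.
The state is a dict: "t": time; "q": joint angles; "qd": joint speeds; "tau": joint torques, N m; "tcp_pos": TCP position; "tool_rot": TCP orientation; "force": force on the tool from outside, world axes, zero at the start; "ft_torque": the same for the moment, N m; "finger_gap": opening from 0.0 (shut) to 1.0 (fully open); "gripper_force": force on a finger pad.
Only numpy, scipy, OpenCV 4.12 (cv2) and the standard library are available. Lean on these libraries where they do the work, as an engineer would, in place of code of your own. Each camera call takes 0.05 s, during which the arm holds its last target. There are 200 camera calls.

## Working session

There is one attempt and no reset: what is moved stays moved. The work goes in short steps, Python scripts to look and compute and a tool call to move; the robot and the scene stay as the last step left them, time stands still between calls to the robot, and variables do not carry over. Pictures are saved under pics/ and viewed, at most 10 in all, crops included, and the job is handed in when it is done.

Besides the shell and the picture viewer there is one more tool, called after ">>>" as a command line: name --argument value ..., lists and objects as JSON in quotes. send_rows: Moves the arm, as the interface text tells. Its arguments: {"type":"object","properties":{"commands":{"type":"string"},"grip_force":{"type":"number"}},"required":["commands"]}

```bash
ls; mkdir -p pics
python3 - <<'E'
from station import readout,cams
import cv2,pickle
print(readout.sense())
for n in ["scene","side"]:
    s=cams.snapshot(n); pickle.dump(s,open(f"{n}.pkl","wb"))
    cv2.imwrite(f"pics/{n}0.png",s["pixels"][:,:,::-1])
    print(n,s["intrinsics"],s["dist"],s["eye"],s["rotation"])
E
```

```text
pics
{'t': 0.0, 'q': array([-1.33249091e+00,  5.28436660e-01,  1.43392881e+00,  7.03318898e-06,
        1.18143672e+00, -1.78523406e-01]), 'qd': array([ 1.17425050e-05,  8.90587111e-04, -7.96427198e-05, -2.27496479e-03,
        2.85957941e-04,  4.42524236e-04]), 'tau': array([-1.60783533e-03, -4.42356598e+01, -1.78025025e+01, -1.62680817e-04,
        8.61409237e-03, -9.91284878e-06]), 'tcp_pos': array([ 0.25288133, -0.57076591,  0.23834333]), 'tool_rot': array([ 9.78359897e-01,  2.06907448e-01, -2.97671928e-05, -1.10436969e-03]), 'force': array([-0.19423675,  0.36999714,  0.21383465]), 'ft_torque': array([-0.01152098, -0.00362566, -0.00770383]), 'gripper_force': 0.0, 'finger_gap': 1.0048835816059862}
scene [[372.90616052   0.         317.65947962]
 [  0.         372.90616052 203.8073848 ]
 [  0.           0.           1.        ]] [0.01522453 0.         0.         0.         0.        ] [-0.02334704 -0.61179737  0.4354355 ] [ 0.77737332 -0.32694917  0.20633606 -0.49620599]
side [[361.62679665   0.         321.70967556]
 [  0.         361.62679665 199.44801505]
 [  0.           0.           1.        ]] [0.01376152 0.         0.         0.         0.        ] [0.56790626 0.67295365 0.42010185] [-0.00630973  0.84988095 -0.52680947 -0.0115905 ]
```

View pics/scene0.png

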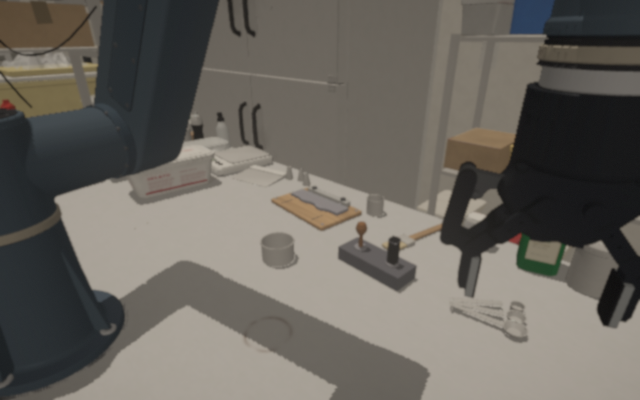

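View pics/side0.png

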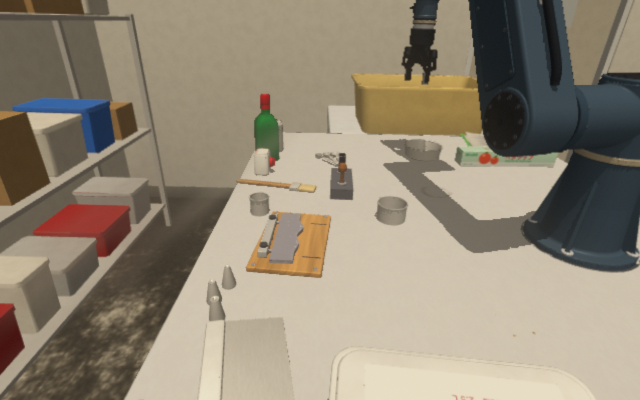

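The scene picture shows the stand around (376,262), with the stylus (black) at (394,249) and the rounder at (361,235). The jig board is around (316,207). In the side picture the jig board is around (292,243) and the stand around (341,185). I'll enlarge both.

Run:
```python
import cv2,pickle
for n,(x,y) in {"scene":(262,182),"side":(245,150)}.items():
    p=pickle.load(open(f"{n}.pkl","rb"))["pixels"][y:y+125,x:x+160,::-1]
    p=cv2.resize(p,None,fx=4.75,fy=4.75,interpolation=cv2.INTER_CUBIC)
    p=cv2.convertScaleAbs(p,alpha=1.4)
    for i in range(0,160,20): cv2.putText(p,str(x+i),(int(i*4.75),10),0,.35,(0,0,255)); cv2.line(p,(int(i*4.75),12),(int(i*4.75),18),(0,0,255))
    for i in range(0,125,20): cv2.putText(p,str(y+i),(0,int(i*4.75)+4),0,.35,(0,0,255))
    cv2.imwrite(f"pics/{n}1.png",p)
```

```text
(no output)
```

View pics/scene1.png

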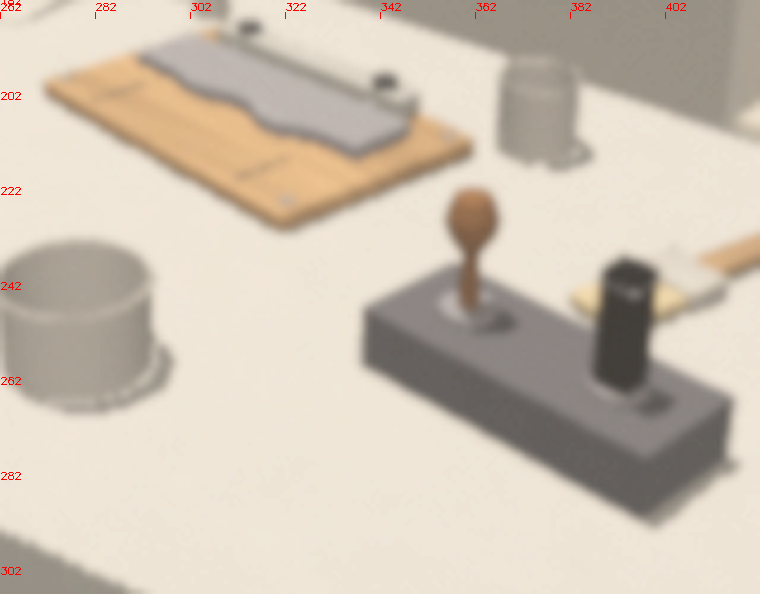

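View pics/side1.png

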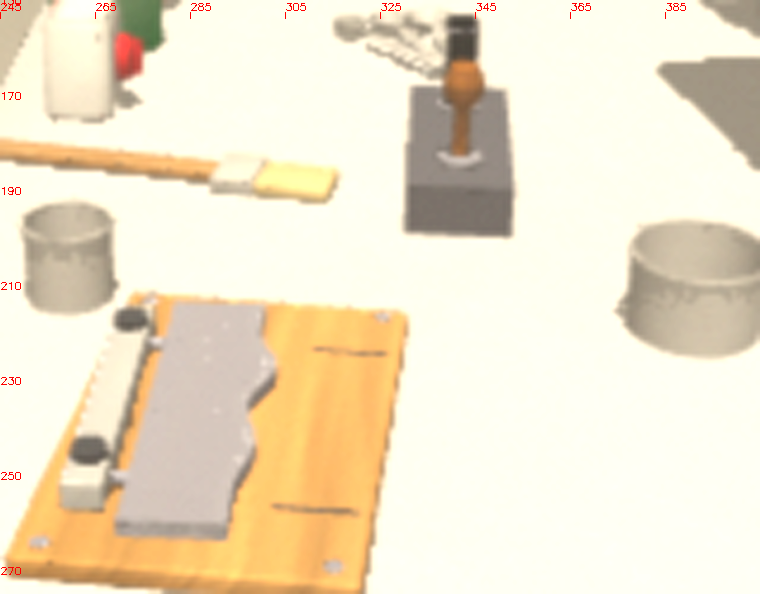

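The crops show the board's top corners in the scene view at about (45,85), (284,222) and (472,145). In the side view they are at (407,315), (362,590), (5,560) and (135,293). The higher bump is at the far (-y) end, and the stylus is in hole0 at -y. Next is a pose fit.

```bash
cat > geo.py <<'E'
import numpy as np,cv2
from scipy.spatial.transform import Rotation as R
def proj(s,P):
    Rw=R.from_quat(s["rotation"]).as_matrix() if np.size(s["rotation"])==4 else np.array(s["rotation"])
    r=cv2.Rodrigues(Rw.T)[0]; t=-Rw.T@s["eye"]
    return cv2.projectPoints(np.atleast_2d(P).astype(float),r,t,s["intrinsics"],np.array(s["dist"]))[0][:,0]
def rect(p,L): # p=x,y,yaw ; L local pts
    c,s_=np.cos(p[2]),np.sin(p[2]); L=np.atleast_2d(L)
    return np.c_[p[0]+c*L[:,0]-s_*L[:,1],p[1]+s_*L[:,0]+c*L[:,1],L[:,2]]
E
python3 - <<'E'
from geo import *
import pickle
from scipy.optimize import least_squares
S={n:pickle.load(open(n+".pkl","rb")) for n in("scene","side")}
O={"scene":(262,182),"side":(245,150)}
def fit(obs,x0,free=()):
    def f(p):
        r=[]
        for n,(L,U) in obs.items():
            r.append((proj(S[n],rect(p,L))-(np.array(O[n])+np.array(U)/4.75)).ravel())
        return np.concatenate(r)
    o=least_squares(f,x0,loss="soft_l1"); print(o.x.round(4)); print(f(o.x).reshape(-1,2).round(1).tolist()); return o.x
J=lambda a,b:[a*.07,b*.11,.012]
fit({"scene":([J(-1,1),J(-1,-1),J(1,-1)],[(45,85),(284,222),(472,145)]),
"side":([J(-1,-1),J(-1,1),J(1,1),J(1,-1)],[(407,315),(362,588),(5,560),(135,293)])},[.55,0,0])
T=lambda a,b,z=.03:[a*.03,b*.075,z]
st=fit({"scene":([T(-1,1),T(1,1),T(1,-1),T(-1,-1),T(-1,-1,0),T(-1,1,0)],[(363,312),(458,262),(735,400),(645,460),(655,525),(363,365)]),
"side":([T(1,-1),T(-1,-1),T(-1,1),T(1,1),T(1,1,0),T(-1,1,0)],[(411,88),(505,88),(513,185),(406,185),(404,232),(511,235)])},[.5,-.2,0])
fit({"scene":([[0,0,.087]],[(628,270)]),"side":([[0,0,.087]],[(462,22)])},[.5,-.25,0])
print(rect(st,[[0,-.04,.03],[0,.04,.03]]))
E
```

```text
[ 0.6147  0.0323 -0.1028]
[[-2.2, -1.7], [-1.7, -1.5], [0.3, -2.0], [0.5, -1.6], [0.5, -0.7], [-0.5, -1.2], [-1.0, -1.2]]
[ 0.5016 -0.2551 -0.0425]
[[-0.3, -0.6], [-1.0, -0.2], [0.6, -0.2], [0.5, 0.4], [-3.0, 0.2], [-0.6, 0.5], [-0.5, -1.6], [-0.0, -0.8], [0.1, -0.1], [-0.5, -1.1], [-0.5, -0.6], [-0.2, -0.3]]
[ 0.4994 -0.2936  0.    ]
[[-0.0, -0.4], [0.2, -1.6]]
[[ 0.49994936 -0.29510283  0.03      ]
 [ 0.50334589 -0.21517496  0.03      ]]
```

>>> send_rows --commands "60 0 0 0 -0.97; 60 0 0 0 -0.97; 60 0 0 0 -0.97; 60 0 0 0 -0.97; 60 0 0 0 -0.97; 60 0 0 0 -0.97; 60 0 0 0 -0.97; 60 0 0 0 -0.97; 60 0 0 0 -0.97; 60 0 0 0 -0.97; 60 0 0 0 -0.97; 60 0 0 0 -0.97; 60 0 0 0 -0.97; 60 0 0 0 -0.97; 60 0 0 0 -0.97; 60 0 0 0 -0.97; 60 0 0 0 -0.97" --grip_force 80

```text
t: 1.52
tcp_pos: [0.253, -0.571, 0.2387]
tool_rot: [0.707, 0.707, 0.0, -0.001]
force: [0.8, 0.5, 1.0]
finger_gap: 0.701
gripper_force: 0.0
```

>>> send_rows --commands "60 0.8 0.7 0 0; 60 0.8 0.7 0 0; 60 0.8 0.7 0 0; 60 0.8 0.7 0 0; 60 0.8 0.7 0 0; 60 0.8 0.7 0 0; 60 0.8 0.7 0 0; 60 0.8 0.7 0 0; 60 0.8 0.7 0 0; 60 0.8 0.7 0 0; 60 0.8 0.7 0 0; 60 0.8 0.7 0 0; 60 0.8 0.7 0 0; 60 0.8 0.7 0 0; 60 0.8 0.7 0 0; 60 0.8 0.7 0 0; 60 0.8 0.7 0 0; 60 0 0 0 0; 60 0 0 0 0"

```text
t: 3.1
tcp_pos: [0.492, -0.2992, 0.2389]
tool_rot: [0.707, 0.707, -0.0, -0.0]
force: [-0.1, -0.8, 0.4]
finger_gap: 0.702
gripper_force: 0.0
```

Run:
```python
from station import readout,cams
import cv2,pickle
from geo import *
s=readout.sense(); print(s["tcp_pos"],R.from_quat(s["tool_rot"]).as_matrix().round(4),s["force"])
w=cams.snapshot("wrist"); pickle.dump((w,s),open("wrist.pkl","wb"))
print(w["eye"],w["intrinsics"][0],w["dist"])
print(proj(w,[[.5,-.295,.087],[.5034,-.215,.08],[.6147,.0323,.012]]))
p=cv2.resize(w["pixels"][:,:,::-1],None,fx=1.25,fy=1.25); cv2.imwrite("pics/w0.png",p)
```

```text
[ 0.49204441 -0.29915421  0.23892933] [[ 4.e-04  1.e+00 -9.e-04]
 [ 1.e+00 -4.e-04  3.e-04]
 [ 3.e-04 -9.e-04 -1.e+00]] [-0.13784339 -0.79177561  0.4394334 ]
[ 0.49138232 -0.23243473  0.37363592] [281.92216342   0.         323.50433241] [-0.00892155  0.          0.          0.          0.        ]
[[ 332.19624491  184.83305686]
 [ 335.93613773  104.22955466]
 [ 446.0933199  -149.54828825]]
```

View pics/w0.png

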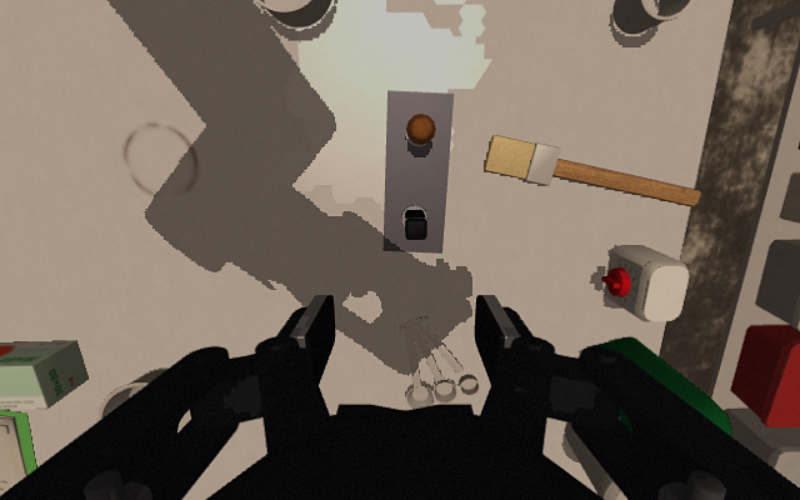

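The wrist picture shows the stand with corners around (387,91) to (443,252). The stylus handle top is at about (416,224) and the rounder knob at (421,128), in a view scaled by 1.25. I'll enlarge it.

Run:
```python
import cv2,pickle
w,_=pickle.load(open("wrist.pkl","rb"))
a=w["pixels"][60:210,290:380,::-1]
a=cv2.convertScaleAbs(cv2.resize(a,None,fx=4,fy=4,interpolation=cv2.INTER_CUBIC),alpha=1.3)
b=w["pixels"][155:205,310:355,::-1]; b=cv2.convertScaleAbs(cv2.resize(b,None,fx=9,fy=9,interpolation=cv2.INTER_CUBIC),alpha=2.5)
import numpy as np
c=np.zeros((600,770,3),np.uint8); c[:,:360]=a; c[:450,365:770]=b
cv2.imwrite("pics/w1.png",c)
```

```text
(no output)
```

View pics/w1.png

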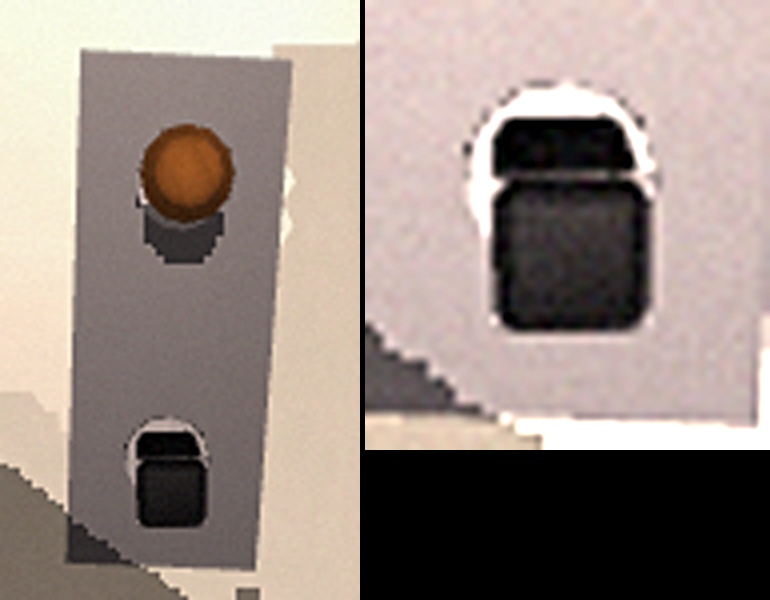

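Run:
```python
import pickle
from geo import *
from scipy.optimize import least_squares
w,_=pickle.load(open("wrist.pkl","rb"))
f=lambda p:(proj(w,[[p[0],p[1],.087]])-[[332.4,182.8]]).ravel()
print(least_squares(f,[.5,-.29]).x)
U=np.array([(80,50),(292,60),(256,570),(67,562)])/4+[289.5,59.5]
T=lambda a,b:[a*.03,b*.075,.03]
L=[T(-1,1),T(1,1),T(1,-1),T(-1,-1)]
f=lambda p:(proj(w,rect(p,L))-U).ravel()
o=least_squares(f,[.5,-.25,0]); print(o.x,o.fun.round(1)); print(rect(o.x,[[0,-.04,.03],[0,.04,.03]]))
```

```text
[ 0.50019768 -0.29284466]
[ 0.50207816 -0.25360565 -0.04253337] [-0.  -0.   0.1 -0.2  0.   0.1 -0.1  0.2]
[[ 0.50037734 -0.29356947  0.03      ]
 [ 0.50377898 -0.21364182  0.03      ]]
```

>>> send_rows --commands "50 0.3 0.41 0.9 0; 50 0 0 0.9 0; 50 0 0 0.9 0; 50 0 0 0.9 0; 50 0 0 0.9 0; 50 0 0 0.9 0; 50 0 0 0.9 0; 50 0 0 0.9 0; 50 0 0 0.8 0; 50 0 0 0.7 0; 50 0 0 0.5 0; 50 0 0 0.3 0; 50 0 0 0 0; 50 0 0 0 0"

```text
t: 4.32
tcp_pos: [0.4999, -0.2946, 0.0494]
tool_rot: [0.708, 0.706, -0.0, 0.0]
force: [0.2, -0.2, -0.1]
finger_gap: 0.587
gripper_force: 0.0
```

Run:
```python
from station import readout
s=readout.sense(); print(s["tcp_pos"],s["force"],s["ft_torque"])
```

```text
[ 0.49988485 -0.29463777  0.04938991] [ 0.20748981 -0.19213612 -0.05346811] [ 0.04691857 -0.04310224 -0.01544137]
```

>>> send_rows --commands "50 0.08 0 0 0; 40 0 0 0 0; 30 0 0 0 0; 24 0 0 0 0; 20 0 0 0 0; 10 0 0 0 0; 10 0 0 0 0; 10 0 0 0 0; 10 0 0 0 0; 10 0 0 0 0" --grip_force 80

```text
t: 5.15
tcp_pos: [0.5004, -0.2927, 0.0499]
tool_rot: [0.708, 0.706, 0.0, 0.001]
force: [0.6, 1.9, 5.4]
finger_gap: 0.202
gripper_force: 78.0
```

Run:
```python
from station import readout
s=readout.sense(); print(s["tcp_pos"],s["force"],s["ft_torque"])
```

```text
[ 0.50039284 -0.29274576  0.04987427] [0.57432082 1.883301   5.43539717] [ 0.10924922  0.01029176 -0.05283308]
```

>>> send_rows --commands "10 0 0 -0.3 0; 10 0 0 -0.6 0; 10 0 0 -0.9 0; 10 0 0 -0.9 0; 10 0 0 -0.9 0; 10 0 0 -0.9 0; 10 0 0 -0.9 0; 10 0 0 -0.9 0; 10 0 0 -0.9 0; 10 0 0 -0.9 0; 10 0 0 -0.9 0; 10 0 0 0 0"

```text
t: 6.15
tcp_pos: [0.5016, -0.2938, 0.2335]
tool_rot: [0.708, 0.706, 0.0, 0.004]
force: [1.1, -0.3, -0.4]
finger_gap: 0.201
gripper_force: 78.0
```

>>> send_rows --commands "10 0.5 0.3 0 0; 10 0.9 0.3 0 0; 10 0.9 0.3 0 0; 10 0.9 0.3 0 0; 10 0.9 0.3 0 0; 10 0.9 0.3 0 0; 10 0.9 0.3 0 0; 10 0.9 0.3 0 0; 10 0.9 0.3 0 0; 10 0.9 0.3 0 0; 10 0.5 0.3 0 0; 10 0 0 0 0; 10 0 0 0 0"

```text
t: 7.23
tcp_pos: [0.5663, -0.1101, 0.2284]
tool_rot: [0.707, 0.707, -0.001, -0.001]
force: [0.5, -0.1, -0.4]
finger_gap: 0.198
gripper_force: 78.0
```

Run:
```python
from station import readout,cams
import cv2,pickle
from geo import *
s=readout.sense(); print(s["tcp_pos"],s["force"],s["ft_torque"],R.from_quat(s["tool_rot"]).as_matrix().round(4))
w=cams.snapshot("wrist"); pickle.dump((w,s),open("wrist2.pkl","wb"))
print(w["eye"])
u=proj(w,rect([.6147,.0323,-.1028],[[a*.07,b*.11,.012] for a,b in((-1,1),(1,1),(1,-1),(-1,-1))])); print(u)
x0,y0=int(u[:,0].min())-25,max(0,int(u[:,1].min())-20)
x1,y1=int(u[:,0].max())+25,min(400,int(u[:,1].max())+20)
k=min(790/(x1-x0),590/(y1-y0)); print(x0,y0,x1,y1,k)
p=cv2.resize(w["pixels"][y0:y1,x0:x1,::-1],None,fx=k,fy=k,interpolation=cv2.INTER_CUBIC); cv2.imwrite("pics/w2.png",p)
```

```text
[ 0.56627159 -0.11008261  0.22838328] [ 0.52836832 -0.12513747 -0.4022302 ] [-0.00214857  0.04236866  0.02286647] [[ 1.1e-03  1.0e+00 -1.7e-03]
 [ 1.0e+00 -1.1e-03  1.0e-04]
 [ 1.0e-04 -1.7e-03 -1.0e+00]]
[ 0.56578567 -0.04333447  0.36310942]
[[314.53233534 -70.42070992]
 [448.15339734 -53.97793858]
 [410.60534302 156.48221291]
 [298.00551605 144.9413729 ]]
273 0 473 176 3.352272727272727
```

View pics/w2.png

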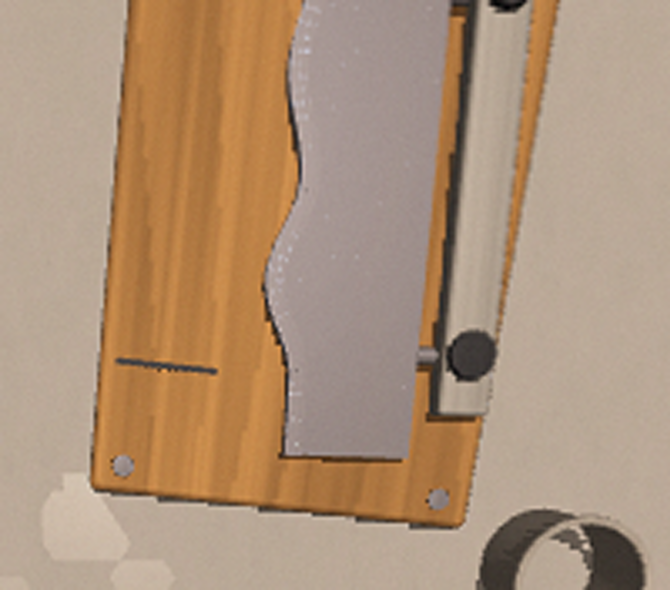

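The wrist picture shows the board's lower (high-bump) end, with corners at (92,487) and (463,524) and a mark from (115,359) to (217,372). On the template edge the high crest is at (265,288), the dip at (302,175), the low crest at (289,75) and the straight-piece corner at (283,455). I'll fit the board and template from these.

Run:
```python
import pickle
from geo import *
from scipy.optimize import least_squares
w,_=pickle.load(open("wrist2.pkl","rb")); S=pickle.load(open("side.pkl","rb"))
k=3.35227; px=lambda a:(np.array(a,float)+.5)/k+[273,0]-.5
C=px([(92,487),(463,524)]); left=px([(130,0),(116,180),(103,340)]); right=px([(557,0),(524,180),(490,370)]); M=px([(115,359),(217,372)])
sU=np.array([(407,315),(362,588),(5,560),(135,293)])/4.75+[245,150]; J=lambda a,b:[a*.07,b*.11,.012]
def dist(w,p,A,B,U):
    a,b=proj(w,rect(p,[A,B])); n=np.array([a[1]-b[1],b[0]-a[0]]); n/=np.linalg.norm(n); return (U-a)@n
def f(p,side=0.2):
    r=[(proj(w,rect(p,[J(-1,-1),J(1,-1)]))-C).ravel(),dist(w,p,J(-1,-1),J(-1,.8),left),dist(w,p,J(1,-1),J(1,.8),right),dist(w,p,[-.05,-.064,.012],[-.01,-.064,.012],M)]
    r.append(side*(proj(S,rect(p,[J(-1,-1),J(-1,1),J(1,1),J(1,-1)]))-sU).ravel()); return np.concatenate(r)
for sd in(0,.2):
    o=least_squares(f,[.61,.03,-.1],args=(sd,)); print(sd,o.x.round(4),o.fun.round(1))
    if sd==0: j=o.x
h=lambda y:np.where(np.abs(y)>.064,0,-np.where(y<0,.010,.006)*(1-np.cos(2*np.pi*y/.064))/2)
Y=np.linspace(-.09,.06,400)
E=px([(283,455),(287,400),(287,370),(280,335),(265,288),(275,245),(298,200),(302,175),(297,130),(289,90),(289,60)])
def edge(q,y): # setting dx, skew -> board coords
    c,s=np.cos(q[1]),np.sin(q[1]); x=h(y)
    return np.c_[c*x-s*y+q[0],s*x+c*y,np.full(len(y),.0205)]
def g(q):
    P=proj(w,rect(j,edge(q,Y))); d=np.linalg.norm(P[None]-E[:,None],axis=2); i=d.argmin(1); return (P[i]-E).ravel()
o=least_squares(g,[-.004,.0],diff_step=1e-3,x_scale=[.01,.05]); print(o.x,o.fun.round(1))
pickle.dump((j,o.x),open("jig.pkl","wb"))
```

```text
0 [ 0.6159  0.032  -0.1006] [-0.9  0.4  1.   0.7  1.2  1.1  0.9 -0.8 -1.1 -1.2  0.1  0.8 -0.  -0.
 -0.  -0.  -0.  -0.  -0.  -0. ]
0.2 [ 0.6159  0.032  -0.1006] [-0.9  0.4  1.   0.7  1.3  1.1  0.9 -0.8 -1.1 -1.2  0.1  0.8 -0.  -0.4
 -0.  -0.2 -0.2 -0.3 -0.3 -0.3]
[-0.00752459  0.06337997] [ 0.1 -0.9 -0.1  0.   0.4 -0.1  0.1 -0.1  0.2  0.2 -0.6 -0.2 -0.8 -0.4
 -0.3  0.1  0.3 -0.2  0.5  0.1  0.2  0. ]
```

```bash
cat > st.py <<'E'
import pickle,sys
from geo import *
from station import readout
j,q=pickle.load(open("jig.pkl","rb"))
a=j[2]+q[1]; ex=np.array([np.cos(a),np.sin(a)]); ey=np.array([-ex[1],ex[0]])
O=rect(j,[[q[0],0,0]])[0,:2]
h=lambda y:np.where(np.abs(y)>64,0,-np.where(y<0,10,6)*(1-np.cos(2*np.pi*y/64))/2)
_y=np.linspace(-100,100,4001); _h=h(_y); _d=np.gradient(_h,_y); _n=np.c_[-np.ones_like(_d),_d]/np.hypot(1,_d)[:,None]
nom=lambda v:np.interp(v,_y+4*_n[:,1],_h+4*_n[:,0])  # tip-centre u (mm) at v (mm)
ZOFF=.0399
def state(F0=None):
    s=readout.sense(); Rt=R.from_quat(s["tool_rot"]).as_matrix(); p=s["tcp_pos"]+Rt@[0,0,ZOFF]
    d=p[:2]-O; f=s["force"]-(0 if F0 is None else F0)
    return dict(t=s["t"],u=1e3*d@ex,v=1e3*d@ey,jy=1e3*(np.array([-np.sin(j[2]),np.cos(j[2])])@(p[:2]-j[:2])),z=1e3*p[2],fu=f[:2]@ex,fv=f[:2]@ey,fz=f[2],yaw=np.arctan2(Rt[1,0],Rt[0,0]),raw=s)
def show(F0=None):
    s=state(F0); print(" ".join(f"{k}={s[k]:.2f}" for k in("t","u","v","jy","z","fu","fv","fz","yaw")), f"nom={nom(s['v']):.2f} u-nom={s['u']-nom(s['v']):.2f} travel_by_F={(-s['fu']-1.2)/1.2:.2f}", "tilt",(R.from_quat(s['raw']['tool_rot']).as_matrix()[:2,2]).round(4)); return s
E
python3 - <<'E'
from st import *
print(O,a); s=show(); W=O+ex*-.030+ey*-.077; print(W, (W-s["raw"]["tcp_pos"][:2])/.02)
E
```

```text
[0.60841548 0.03274778] -0.03721098952116013
t=7.28 u=-36.92 v=-145.06 jy=-147.10 z=188.71 fu=-0.83 fv=-0.07 fz=-0.35 yaw=1.57 nom=-4.00 u-nom=-32.92 travel_by_F=-0.31 tilt [-0.0014 -0.0001]
[ 0.57557166 -0.04308285] [0.46939554 3.38738991]
```

>>> send_rows --commands "10 0.6 0.1 0 0; 10 0.7 0.1 0 0; 10 0.7 0.1 0 0; 10 0.7 0.1 0 0; 10 0.6 0.07 0 0; 10 0.09 0 0 0.53; 10 0 0 0.8 0; 10 0 0 0.9 0; 10 0 0 0.9 0; 10 0 0 0.9 0; 10 0 0 0.9 0; 10 0 0 0.9 0; 10 0 0 0.8 0; 10 0 0 0.5 0; 10 0 0 0.2 0; 10 0 0 0 0; 10 0 0 0 0; 10 0 0 0 0"

```text
t: 8.78
tcp_pos: [0.577, -0.043, 0.0943]
tool_rot: [0.721, 0.693, 0.001, 0.001]
force: [0.2, -0.5, -0.8]
finger_gap: 0.199
gripper_force: 78.0
```

```bash
python3 -c "
from st import *
show()"
```

```text
t=8.78 u=-28.54 v=-76.87 jy=-78.52 z=54.40 fu=0.18 fv=-0.47 fz=-0.77 yaw=1.53 nom=-4.00 u-nom=-24.54 travel_by_F=-1.15 tilt [ 0.0021 -0.0006]
```

>>> send_rows --commands "10 0 0 0.6 0; 10 0 0 0.6 0; 10 0 0 0.4 0; 10 0 0 0.2 0; 10 0 0 0.1 0; 10 0 0 0 0; 10 0 0 0 0; 10 0 0 0 0; 10 0 0 0 0"

```text
t: 9.53
tcp_pos: [0.5765, -0.043, 0.0557]
tool_rot: [0.721, 0.693, 0.0, 0.0]
force: [1.3, -0.1, 0.3]
finger_gap: 0.203
gripper_force: 78.0
```

```bash
python3 -c "
from st import *
show()"
```

```text
t=9.53 u=-29.08 v=-76.90 jy=-78.59 z=15.83 fu=1.32 fv=-0.06 fz=0.30 yaw=1.53 nom=-4.00 u-nom=-25.08 travel_by_F=-2.10 tilt [ 0.0009 -0.0002]
```

```bash
cat >> st.py <<'E'
def avg(n=5,F0=None):
    from station import cams
    L=[]
    for _ in range(n): cams.snapshot("side"); L.append(state(F0))
    A=np.array([[s[k] for k in("t","u","v","jy","z","fu","fv","fz")] for s in L]); m=A.mean(0)
    print("t %.2f u %.2f v %.2f jy %.2f z %.2f fu %.2f fv %.2f fz %.2f"%tuple(m),"sd",A[:,5:].std(0).round(2),"u-nom %.2f trav_F %.2f"%(m[1]-nom(m[2]),(-m[5]-1.2)/1.2))
E
python3 -c "
from st import *
avg(6)"
```

```text
t 9.71 u -29.26 v -76.89 jy -78.59 z 15.72 fu -0.01 fv -0.01 fz -0.62 sd [0.25 0.24 0.54] u-nom -25.26 trav_F -0.99
```

>>> send_rows --commands "10 0 0.3 0 0; 10 0 0.4 0 0; 10 0 0.2 0 0; 10 0 0.1 0 0; 10 0 0 0 0; 10 0 0 0 0"

```text
t: 10.33
tcp_pos: [0.5961, -0.0437, 0.0552]
tool_rot: [0.721, 0.693, -0.0, -0.0]
force: [-0.1, 0.2, -0.9]
finger_gap: 0.199
gripper_force: 78.0
```

```bash
python3 -c "
from st import *
avg(4)"
```

```text
t 10.46 u -9.87 v -76.80 jy -77.27 z 15.29 fu 0.13 fv 0.47 fz -1.00 sd [0.25 0.78 0.37] u-nom -5.87 trav_F -1.11
```

>>> send_rows --commands "10 0 0.08 0 0; 10 0 0.08 0 0; 10 0 0.07 0 0; 10 0 0.07 0 0; 10 0 0 0 0; 10 0 0 0 0"

```text
t: 11.03
tcp_pos: [0.6022, -0.044, 0.0553]
tool_rot: [0.721, 0.693, 0.0, 0.0]
force: [0.5, -0.5, -0.8]
finger_gap: 0.2
gripper_force: 78.0
```

```bash
python3 -c "
from st import *
avg(3)"
```

```text
t 11.13 u -3.51 v -76.91 jy -76.97 z 15.39 fu -0.30 fv 0.01 fz -1.09 sd [0.43 0.1  0.24] u-nom 0.49 trav_F -0.75
```

>>> send_rows --commands "10 0 0.05 0 0; 10 0 0.05 0 0; 10 0 0 0 0; 10 0 0 0 0"

```text
t: 11.52
tcp_pos: [0.6034, -0.0439, 0.0552]
tool_rot: [0.721, 0.693, -0.0, -0.001]
force: [-1.5, -0.2, -0.6]
finger_gap: 0.2
gripper_force: 77.9
```

```bash
python3 -c "
from st import *
avg(3)"
```

```text
t 11.62 u -2.11 v -76.83 jy -76.81 z 15.27 fu -1.92 fv -0.16 fz -0.19 sd [0.14 0.25 0.59] u-nom 1.89 trav_F 0.60
```

>>> send_rows --commands "10 0 0.05 0 0; 10 0 0.05 0 0; 10 0 0 0 0; 10 0 0 0 0"

```text
t: 12.0
tcp_pos: [0.6053, -0.044, 0.0551]
tool_rot: [0.721, 0.693, -0.001, -0.001]
force: [-3.2, -0.4, 0.3]
finger_gap: 0.197
gripper_force: 78.0
```

```bash
python3 -c "
from st import *
avg(4)"
```

```text
t 12.12 u -0.18 v -76.79 jy -76.65 z 15.22 fu -3.66 fv -0.42 fz -0.07 sd [0.85 0.37 0.35] u-nom 3.82 trav_F 2.05
```

```bash
python3 -c "
from st import *
v=np.arange(-77,79,2.)
n=nom(v)
for i in range(0,len(v)-1): print('%d:%.3f'%(v[i],(n[i+1]-n[i])/20),end='  ')
"
```

```text
-77:0.000  -75:0.000  -73:0.000  -71:0.000  -69:0.000  -67:0.000  -65:-0.001  -63:-0.012  -61:-0.023  -59:-0.032  -57:-0.039  -55:-0.045  -53:-0.048  -51:-0.049  -49:-0.048  -47:-0.046  -45:-0.042  -43:-0.037  -41:-0.030  -39:-0.023  -37:-0.016  -35:-0.008  -33:0.000  -31:0.008  -29:0.016  -27:0.023  -25:0.030  -23:0.037  -21:0.042  -19:0.046  -17:0.048  -15:0.049  -13:0.048  -11:0.045  -9:0.039  -7:0.032  -5:0.023  -3:0.012  -1:0.001  1:-0.006  3:-0.013  5:-0.018  7:-0.022  9:-0.026  11:-0.028  13:-0.029  15:-0.029  17:-0.028  19:-0.026  21:-0.023  23:-0.019  25:-0.015  27:-0.010  29:-0.005  31:0.000  33:0.005  35:0.010  37:0.015  39:0.019  41:0.023  43:0.026  45:0.028  47:0.029  49:0.029  51:0.028  53:0.026  55:0.022  57:0.018  59:0.013  61:0.006  63:0.001  65:0.000  67:0.000  69:0.000  71:0.000  73:0.000  75:0.000
```

>>> send_rows --commands "10 0.1 0.005 0 0; 10 0.1 0.005 0 0; 10 0.1 0 0 0; 10 0.1 0 0 0; 10 0 0 0 0"

```text
t: 12.62
tcp_pos: [0.6062, -0.0354, 0.0551]
tool_rot: [0.721, 0.693, -0.0, -0.001]
force: [-5.1, 0.1, -0.2]
finger_gap: 0.199
gripper_force: 77.9
```

```bash
python3 -c "
from st import *
avg(3)"
```

```text
t 12.72 u 0.28 v -68.14 jy -67.98 z 15.25 fu -3.87 fv 0.44 fz -0.92 sd [0.43 0.24 0.08] u-nom 4.28 trav_F 2.22
```

>>> send_rows --commands "10 0.1 0.005 0 0; 10 0.1 0 0 0; 10 0.1 -0.006 0 0; 10 0.1 -0.017 0 0; 10 0 0 0 0"

```text
t: 13.18
tcp_pos: [0.6064, -0.0282, 0.0553]
tool_rot: [0.721, 0.693, -0.0, 0.0]
force: [-5.2, -0.3, 0.0]
finger_gap: 0.2
gripper_force: 77.9
```

```bash
python3 -c "
from st import *
avg(3)"
```

```text
t 13.28 u 0.25 v -60.95 jy -60.82 z 15.40 fu -4.31 fv -1.33 fz -0.53 sd [0.37 0.14 0.44] u-nom 4.52 trav_F 2.59
```

>>> send_rows --commands "10 0.1 -0.03 0 0; 10 0.1 -0.034 0 0; 10 0.1 -0.04 0 0; 10 0.1 -0.046 0 0; 10 0 0 0 0"

```text
t: 13.75
tcp_pos: [0.6041, -0.0207, 0.0554]
tool_rot: [0.721, 0.693, -0.0, 0.001]
force: [-4.9, -2.5, 0.1]
finger_gap: 0.2
gripper_force: 78.0
```

```bash
python3 -c "
from st import *
avg(3)"
```

```text
t 13.85 u -2.26 v -53.42 jy -53.45 z 15.56 fu -4.33 fv -2.39 fz 0.03 sd [0.42 0.06 0.76] u-nom 4.57 trav_F 2.61
```

>>> send_rows --commands "10 0.1 -0.05 0 0; 10 0.1 -0.05 0 0; 10 0.1 -0.049 0 0; 10 0.1 -0.047 0 0; 10 0.1 -0.043 0 0; 10 0 0 0 0"

```text
t: 14.4
tcp_pos: [0.5998, -0.0105, 0.0555]
tool_rot: [0.721, 0.693, -0.0, 0.001]
force: [-4.0, -2.8, -0.5]
finger_gap: 0.201
gripper_force: 78.0
```

```bash
python3 -c "
from st import *
avg(3)"
```

```text
t 14.50 u -6.99 v -43.41 jy -43.77 z 15.60 fu -4.70 fv -2.99 fz 0.06 sd [0.32 0.13 0.09] u-nom 4.53 trav_F 2.92
```

>>> send_rows --commands "10 0.1 -0.05 0 0; 10 0.1 -0.038 0 0; 10 0.1 -0.028 0 0; 10 0.1 -0.018 0 0; 10 0.1 -0.009 0 0; 10 0 0 0 0"

```text
t: 15.05
tcp_pos: [0.5972, 0.0003, 0.0554]
tool_rot: [0.721, 0.693, 0.0, 0.0]
force: [-4.2, -0.4, -0.4]
finger_gap: 0.204
gripper_force: 78.0
```

```bash
python3 -c "
from st import *
avg(3)"
```

```text
t 15.15 u -9.97 v -32.81 jy -33.38 z 15.49 fu -3.93 fv -1.05 fz -0.31 sd [0.15 0.8  0.32] u-nom 4.02 trav_F 2.28
```

>>> send_rows --commands "10 0.1 0.005 0 0; 10 0.1 0.011 0 0; 10 0.1 0.019 0 0; 10 0.1 0.025 0 0; 10 0.1 0.032 0 0; 10 0 0 0 0"

```text
t: 15.7
tcp_pos: [0.5994, 0.0113, 0.0553]
tool_rot: [0.721, 0.693, 0.0, -0.0]
force: [-2.9, 2.7, -0.8]
finger_gap: 0.199
gripper_force: 78.0
```

```bash
python3 -c "
from st import *
avg(3)"
```

```text
t 15.80 u -8.32 v -21.80 jy -22.29 z 15.37 fu -4.15 fv 2.70 fz -0.39 sd [0.6  0.37 0.47] u-nom 3.68 trav_F 2.46
```

>>> send_rows --commands "10 0.1 0.043 0 0; 10 0.1 0.045 0 0; 10 0.1 0.048 0 0; 10 0.1 0.049 0 0; 10 0.1 0.048 0 0; 10 0 0 0 0"

```text
t: 16.35
tcp_pos: [0.6045, 0.0207, 0.0553]
tool_rot: [0.721, 0.693, 0.0, -0.0]
force: [-3.3, 2.6, -1.3]
finger_gap: 0.2
gripper_force: 78.0
```

```bash
python3 -c "
from st import *
avg(3)"
```

```text
t 16.45 u -3.62 v -12.22 jy -12.42 z 15.36 fu -4.20 fv 2.66 fz -0.58 sd [0.4  0.56 0.18] u-nom 3.98 trav_F 2.50
```

>>> send_rows --commands "10 0.1 0.047 0 0; 10 0.1 0.044 0 0; 10 0.1 0.038 0 0; 10 0.1 0.03 0 0; 10 0.1 0.019 0 0; 10 0 0 0 0"

```text
t: 17.0
tcp_pos: [0.6083, 0.0301, 0.0553]
tool_rot: [0.721, 0.693, -0.0, -0.0]
force: [-5.0, -0.0, -0.1]
finger_gap: 0.195
gripper_force: 78.0
```

```bash
python3 -c "
from st import *
avg(3)"
```

```text
t 17.10 u -0.05 v -2.68 jy -2.68 z 15.40 fu -4.81 fv 1.13 fz -0.49 sd [0.2  0.37 0.9 ] u-nom 4.16 trav_F 3.01
```

>>> send_rows --commands "10 0.1 -0.008 0 0; 10 0.1 -0.006 0 0; 10 0.1 -0.01 0 0; 10 0.1 -0.014 0 0; 10 0.1 -0.019 0 0; 10 0 0 0 0"

```text
t: 17.65
tcp_pos: [0.6079, 0.0395, 0.0555]
tool_rot: [0.721, 0.693, -0.0, 0.001]
force: [-4.8, -1.8, -0.3]
finger_gap: 0.198
gripper_force: 78.0
```

```bash
python3 -c "
from st import *
avg(3)"
```

```text
t 17.75 u -0.79 v 6.78 jy 6.72 z 15.54 fu -4.93 fv -1.33 fz -0.26 sd [0.46 0.08 0.55] u-nom 3.93 trav_F 3.10
```

>>> send_rows --commands "10 0.1 -0.035 0 0; 10 0.1 -0.036 0 0; 10 0.1 -0.035 0 0; 10 0.1 -0.032 0 0; 10 0.1 -0.031 0 0; 10 0 0 0 0"

```text
t: 18.3
tcp_pos: [0.6051, 0.0498, 0.0555]
tool_rot: [0.721, 0.693, 0.0, 0.001]
force: [-3.9, -1.5, -0.7]
finger_gap: 0.197
gripper_force: 78.0
```

```bash
python3 -c "
from st import *
avg(3)"
```

```text
t 18.40 u -4.04 v 17.05 jy 16.76 z 15.55 fu -3.64 fv -1.15 fz -0.61 sd [0.44 0.19 0.19] u-nom 3.43 trav_F 2.03
```

>>> send_rows --commands "10 0.1 -0.027 0 0; 10 0.1 -0.025 0 0; 10 0.1 -0.022 0 0; 10 0.1 -0.018 0 0; 10 0.1 -0.014 0 0; 10 0 0 0 0"

```text
t: 18.95
tcp_pos: [0.6027, 0.061, 0.0553]
tool_rot: [0.721, 0.693, 0.0, -0.0]
force: [-3.1, -0.3, -0.1]
finger_gap: 0.2
gripper_force: 78.0
```

```bash
python3 -c "
from st import *
avg(3)"
```

```text
t 19.05 u -6.71 v 27.99 jy 27.51 z 15.40 fu -3.46 fv 0.38 fz -0.47 sd [0.26 0.65 0.38] u-nom 3.08 trav_F 1.88
```

>>> send_rows --commands "10 0.1 0 0 0; 10 0.1 0.002 0 0; 10 0.1 0.006 0 0; 10 0.1 0.011 0 0; 10 0.1 0.014 0 0; 10 0 0 0 0"

```text
t: 19.6
tcp_pos: [0.6037, 0.0709, 0.0552]
tool_rot: [0.721, 0.693, 0.0, -0.001]
force: [-4.0, 0.3, -1.2]
finger_gap: 0.202
gripper_force: 78.0
```

```bash
python3 -c "
from st import *
avg(3)"
```

```text
t 19.70 u -6.11 v 38.00 jy 37.54 z 15.35 fu -4.65 fv 1.58 fz -0.30 sd [0.29 0.18 0.6 ] u-nom 3.43 trav_F 2.88
```

>>> send_rows --commands "10 0.1 0.011 0 0; 10 0.1 0.018 0 0; 10 0.1 0.022 0 0; 10 0.1 0.026 0 0; 10 0.1 0.028 0 0; 10 0 0 0 0"

```text
t: 20.25
tcp_pos: [0.6065, 0.0807, 0.0553]
tool_rot: [0.721, 0.693, 0.0, -0.0]
force: [-4.6, 1.6, -1.4]
finger_gap: 0.201
gripper_force: 78.0
```

```bash
python3 -c "
from st import *
avg(3)"
```

```text
t 20.35 u -3.74 v 47.86 jy 47.52 z 15.40 fu -4.74 fv 2.11 fz -0.78 sd [0.86 0.78 0.42] u-nom 3.47 trav_F 2.95
```

>>> send_rows --commands "10 0.1 0.02 0 0; 10 0.1 0.022 0 0; 10 0.1 0.023 0 0; 10 0.1 0.021 0 0; 10 0.1 0.018 0 0; 10 0 0 0 0"

```text
t: 20.9
tcp_pos: [0.6091, 0.0904, 0.0554]
tool_rot: [0.721, 0.693, 0.0, -0.0]
force: [-3.6, 0.6, -0.4]
finger_gap: 0.198
gripper_force: 78.0
```

```bash
python3 -c "
from st import *
avg(3)"
```

```text
t 21.00 u -1.50 v 57.63 jy 57.42 z 15.46 fu -3.77 fv 0.81 fz -0.68 sd [0.34 0.4  0.44] u-nom 3.13 trav_F 2.14
```

>>> send_rows --commands "10 0.1 0.02 0 0; 10 0.1 0.014 0 0; 10 0.1 0.006 0 0; 10 0.1 0 0 0; 10 0.1 0 0 0; 10 0.1 0 0 0; 10 0.1 0 0 0; 10 0 0 0 0"

```text
t: 21.72
tcp_pos: [0.6102, 0.1046, 0.0553]
tool_rot: [0.721, 0.693, 0.0, -0.0]
force: [-4.0, 1.2, -1.3]
finger_gap: 0.203
gripper_force: 78.0
```

```bash
python3 -c "
from st import *
avg(4)"
```

```text
t 21.84 u -0.84 v 71.84 jy 71.64 z 15.43 fu -4.12 fv 1.02 fz -0.75 sd [0.25 0.81 0.26] u-nom 3.16 trav_F 2.44
```

>>> send_rows --commands "10 0 -0.1 0 0; 10 0 -0.3 0 0; 10 0 -0.4 0 0; 10 0 -0.3 0 0; 10 0 -0.1 -0.2 0; 10 0 0 -0.6 0; 10 0 0 -0.9 0; 10 0 0 -0.9 0; 10 0 0 -0.9 0; 10 0 0 -0.9 0; 10 0 0 -0.9 0; 10 0 0 -0.9 0; 10 0 0 -0.9 0; 10 0 0 -0.9 0; 10 0 0 -0.5 0; 10 0 0 0 -0.53; 10 0 0 0 0; 10 0 0 0 0"

```text
t: 23.42
tcp_pos: [0.5862, 0.1047, 0.2257]
tool_rot: [0.708, 0.706, 0.0, 0.0]
force: [-0.9, -0.3, -0.9]
finger_gap: 0.198
gripper_force: 78.1
```

>>> send_rows --commands "10 -0.6 -0.2 0 0; 10 -0.9 -0.2 0 0; 10 -0.9 -0.2 0 0; 10 -0.9 -0.2 0 0; 10 -0.9 -0.2 0 0; 10 -0.9 -0.2 0 0; 10 -0.9 -0.2 0 0; 10 -0.9 -0.2 0 0; 10 -0.9 -0.2 0 0; 10 -0.9 -0.2 0 0; 10 -0.9 -0.2 0 0; 10 -0.9 -0.2 0 0; 10 -0.9 -0.2 0 0; 10 -0.9 -0.2 0 0; 10 -0.9 -0.2 0 0; 10 -0.9 -0.2 0 0; 10 -0.9 -0.2 0 0; 10 -0.9 -0.2 0 0; 10 0 0 0 0; 10 0 0 0 0"

```text
t: 25.08
tcp_pos: [0.5124, -0.2141, 0.2247]
tool_rot: [0.709, 0.705, -0.0, -0.001]
force: [0.4, 0.5, -0.5]
finger_gap: 0.201
gripper_force: 78.2
```

Run:
```python
from st import *
s=readout.sense(); p=s["tcp_pos"]; print(p,(np.array([-.2927,.5004])-p[[1,0]])/.02,(p[2]-.0499)/.02,R.from_quat(s["tool_rot"]).as_matrix().round(4)); avg(3)
```

```text
[ 0.51238923 -0.21405532  0.22470244] [-3.93223415 -0.5994617 ] 8.740121893629157 [[ 5.7e-03  1.0e+00 -1.2e-03]
 [ 1.0e+00 -5.7e-03  9.0e-04]
 [ 9.0e-04 -1.2e-03 -1.0e+00]]
t 25.18 u -86.53 v -248.76 jy -253.74 z 184.96 fu -0.07 fv -0.05 fz -0.29 sd [0.13 0.36 0.48] u-nom -82.53 trav_F -0.94
```

>>> send_rows --commands "10 -0.6 -0.1 0 0; 10 -0.9 -0.14 0 0; 10 -0.9 -0.14 0 0; 10 -0.9 -0.14 0 0; 10 -0.6 -0.1 0 0; 10 0 0 0.7 0; 10 0 0 0.9 0; 10 0 0 0.9 0; 10 0 0 0.9 0; 10 0 0 0.9 0; 10 0 0 0.9 0; 10 0 0 0.8 0; 10 0 0 0.4 0; 10 0 0 0 0; 10 0 0 0 0; 10 0 0 0 0"

```text
t: 26.57
tcp_pos: [0.5014, -0.2915, 0.0982]
tool_rot: [0.708, 0.706, 0.0, 0.001]
force: [-1.0, -0.1, 0.2]
finger_gap: 0.201
gripper_force: 78.1
```

Run:
```python
from st import *
import pickle,cv2
from station import cams
s=readout.sense(); p=s["tcp_pos"]; print(p,(np.array([-.2927,.5004])-p[[1,0]])/.02,(p[2]-.0499)/.02,R.from_quat(s["tool_rot"]).as_matrix()[:2].round(4))
a=cams.snapshot("side")["pixels"][130:210,290:400,::-1]; b=cams.snapshot("scene")["pixels"][210:290,330:440,::-1]
cv2.imwrite("pics/r.png",cv2.convertScaleAbs(cv2.resize(np.vstack([a,b]),None,fx=3.7,fy=3.7,interpolation=cv2.INTER_CUBIC),alpha=1.4))
```

```text
[ 0.50139101 -0.29150618  0.09821148] [-0.05969105 -0.04955028] 2.415574164974932 [[ 0.0025  1.      0.0014]
 [ 1.     -0.0025 -0.0012]]
```

View pics/r.png

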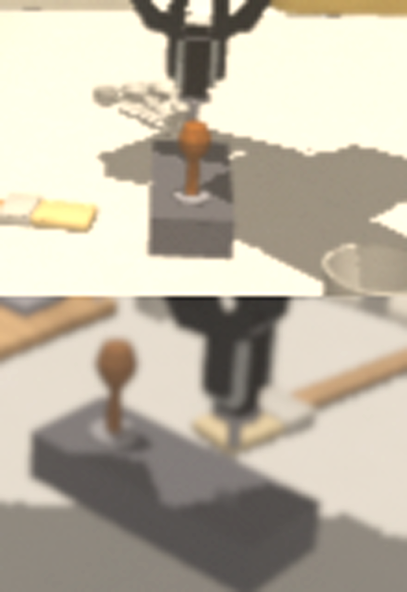

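The picture shows the stylus held upright above the empty hole, with the rounder untouched. I'll lower it.

>>> send_rows --commands "10 -0.06 -0.05 0.3 0; 10 0 0 0.3 0; 10 0 0 0.3 0; 10 0 0 0.3 0; 10 0 0 0.2 0; 10 0 0 0.2 0; 10 0 0 0.2 0; 10 0 0 0 0; 10 0 0 0 0"

```text
t: 27.42
tcp_pos: [0.4996, -0.2921, 0.061]
tool_rot: [0.708, 0.706, -0.0, -0.0]
force: [0.4, 0.6, -0.3]
finger_gap: 0.202
gripper_force: 78.1
```

Run:
```python
from st import *
s=readout.sense(); p=s["tcp_pos"]; print(p,(np.array([-.2927,.5004])-p[[1,0]])/.02,(p[2]-.0499)/.02,s["force"],s["ft_torque"])
```

```text
[ 0.49963276 -0.29209165  0.06095938] [-0.0304175   0.03836188] 0.5529690349299686 [ 0.35754136  0.60611142 -0.31160763] [-0.01136529  0.01840211 -0.01871219]
```

In the hole with no contact force. I'll lower the last 11 mm.

>>> send_rows --commands "10 -0.03 0.03 0.15 0; 10 0 0 0.15 0; 10 0 0 0.1 0; 10 0 0 0.08 0; 10 0 0 0.04 0; 10 0 0 0 0; 10 0 0 0 0"

```text
t: 28.0
tcp_pos: [0.5003, -0.2928, 0.0509]
tool_rot: [0.708, 0.706, -0.0, -0.0]
force: [-0.2, -0.6, -0.6]
finger_gap: 0.202
gripper_force: 78.1
```

Run:
```python
from st import *
s=readout.sense(); p=s["tcp_pos"]; print(p); avg(3)
```

```text
[ 0.50033392 -0.29278121  0.05087918]
t 28.10 u -95.81 v -329.40 jy -334.81 z 11.11 fu -0.14 fv 0.52 fz -1.01 sd [0.35 0.32 0.24] u-nom -91.81 trav_F -0.88
```

>>> send_rows --commands "10 0 0 0.04 0; 10 0 0 0.02 0; 10 0 0 0 0; 22 0 0 0 0; 26 0 0 0 0; 32 0 0 0 0; 40 0 0 0 0; 48 0 0 0 0; 48 0 0 0 0; 48 0 0 0 0; 48 0 0 -0.2 0; 48 0 0 -0.5 0; 48 0 0 -0.8 0; 48 0 0 -0.9 0; 48 0 0 -0.9 0; 48 0 0 -0.9 0; 48 0 0 -0.9 0; 48 0 0 -0.9 0; 48 0 0 0 0; 48 0 0 0 0"

```text
t: 29.82
tcp_pos: [0.5009, -0.2933, 0.1714]
tool_rot: [0.708, 0.706, 0.0, 0.002]
force: [0.7, 0.2, 0.8]
finger_gap: 0.556
gripper_force: 0.0
```

Run:
```python
from st import *
import cv2,pickle
from station import cams
s=readout.sense(); print(s["tcp_pos"],s["t"])
c=lambda n,y,x:cams.snapshot(n)["pixels"][y:y+100,x:x+110,::-1]
a=np.hstack([np.vstack([c("side",130,290),c("scene",200,330)]),cams.snapshot("wrist")["pixels"][0:200,260:400,::-1]])
cv2.imwrite("pics/r2.png",cv2.convertScaleAbs(cv2.resize(a,None,fx=2.95,fy=2.95,interpolation=cv2.INTER_CUBIC),alpha=1.4))
```

```text
[ 0.50094751 -0.2932824   0.17143609] 29.8167
```

View pics/r2.png

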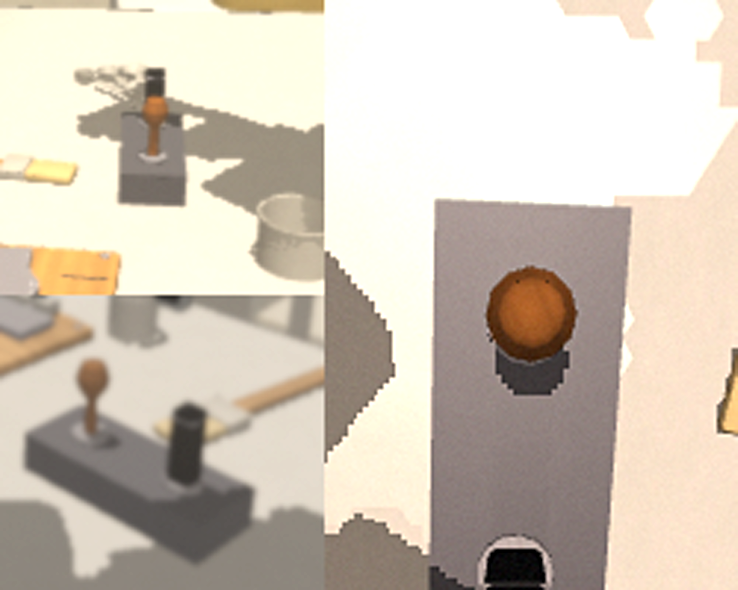

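The stylus stands upright with its collar on the stand, at about (187,445) in the scene crop. The gripper is clear of it and the other things are undisturbed.

```bash
python3 -c "
from station import sign_off
print(sign_off())"
```

```text
the job is handed in; nothing more can be done
None
```

The stylus traced the whole edge in one pass, at about 2 to 3 mm of template travel judging from the force readings, and is back upright in its hole. I handed the job in at about 30 s; no verdict was shown.

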